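Wind the square dwell timer of the hardness bench

ROBOT

A 6-joint arm with a two-finger parallel gripper is mounted at the origin on the work surface. World frame = base frame: x ahead of the robot, y to its left, z up, the work surface at z = 0. Lengths are in m, angles in rad, forces in N, time in s.
With the tool pointing down it reaches from about 0.35 to 0.85 m from the base axis. Payload 8.1 kg.
Tool frame: the origin (TCP) lies at the centre of the arm's flange, where the gripper is bolted on; the fingertips stand 186 mm ahead of it and the grasp point (between the pads) lies 167 mm ahead of it; z points along the fingers, x is the direction in which the jaws open and shut, and the axes are right-handed (so a half turn about z gives the same grasp; the last joint's range is limited). The gripper opens to 93 mm and grips with 3 to 60 N. Pads are 15 mm wide; open, the fingers measure 128 mm over their backs; the gripper's body (75 mm by 188 mm) begins 65 mm behind the grasp point.
Start: joints at [-1.308, 0.13, 1.488, -0, 1.523, -0.085], TCP at [0.205, -0.564, 0.405] pointing down, gripper open.
Joint ranges: [-2.96, 2.96], [-0.89, 2.26], [0.02, 2.5], [-1.34, 4.48], [0, 2.73], [-2.66, 2.66]. Speed limits (rad/s): [2.39, 2.39, 2.79, 3.14, 3.14, 3.14].

INTERFACE

Orientations are given as a unit quaternion [w, x, y, z].
In Python, from rig import read_state, camera, calibration, finish_job, silhouettes, spot_point gives the robot as it stands.
- The arm moves only by the tool play_rows, never from a script. Its argument "increments" is a list of rows, each an object of numbers: "claw": the finger opening in cm, from 0 to 9.3; "tx", "ty", "tz": the shift along the world's x, y, z in cm; "twist": the turn about the world's z in units of 10 degrees (1.0 is 10 degrees). In form: [{"claw": .., "tx": .., "ty": .., "tz": .., "twist": ..}, ...]. A call has 1 to 20 rows; each row shifts and turns the commanded pose from where the row before left it; what a row does not reach is not made up. A row lasts 1/8 s, in which the tool goes at most 62.5 mm and 10.7 degrees, less where a joint would pass 70% of its speed; a pose out of reach is approached as far as the arm can. A call with a gripper value outside its range is refused whole. The fingers move at their own pace and stop on an object; "grip_force" is the grip in N (left out, the last holds). Time passes only in rows, so rows that do not move let the fingers close. It gives the time, the measured TCP pose, the force and the opening at its end, in the units of the state.
- read_state(): the state, without advancing time (a new reading comes with each control period).
- camera(name): name is "scene" or "top" or "wrist"; returns the picture (384x512x3 uint8, red, green, blue); there is no depth.
- calibration(name): a dict with "camera_matrix" (3x3 intrinsics, pixels), "xyz" and "rotation" of the camera in the world; the wrist camera has in their place "T_tool_cam" (4x4, takes a point from camera to tool coordinates, whose origin is the TCP and whose axes are the tool frame's). Camera axes: x right, y up, looking along -z (the intrinsics and any distortion apply to the point x, -y, -z); pixel columns grow to the right and rows downward; lengths in m; the calibration is good to about 2 mm. A picture is of the moment at which its call begins: read the wrist's pose just before it. calibration takes no time and is no camera call.
- finish_job(): hands the job in, once; it reports no verdict.
Trained networks look in the newest picture that a camera, given by its name, has taken for a name from the list of things; names that differ only in an ending like _2 or _b are one class to them, and where a whole thing is asked for, a point or a joint stands for the part that bears it (a point fixed in the world has none). Each returns a list of dicts, best first, with "p" (0 to 1); they miss things now and then, are a little off and sometimes report something else, mostly with a low value. They report only what shows in the picture. A call takes as long as a camera call. They do not tell look-alikes from the thing itself.
- silhouettes(camera, label): "mask" (384x512 bool, what is visible of it) and "xy" ([column, row] in pixels, amid what is visible of it).
- spot_point(camera, label): "xy" ([column, row] in pixels: a listed point, or the origin of a listed thing).
The state is a dict: "t": time; "qpos": joint angles; "qd": joint speeds; "tau": joint torques, N m; "ee_pos": TCP position; "tool_rot": TCP orientation; "contact_force": force on the tool from outside, world axes, zero at the start; "moment": the same for the moment, N m; "gripper_width": finger opening in m.
Only numpy, scipy, OpenCV 4.12 (cv2) and the standard library are available. Lean on these libraries where they do the work, as an engineer would, in place of code of your own. Each camera call takes 0.05 s, during which the arm holds its last target.

TASK

Wind up the clockwork timer that has the square case: turn the key on its top clockwise (seen from above) about a quarter turn, let go, take the key again and turn on, until it comes up against its stop. Then let go of it. Leave the key of the round timer as it is.

Things in the scene. Friction and masses are not known exactly. Their poses are not given: they have to be found in the camera images.
- key_square_grip (a point): Flat upright steel key, 60 mm long, 10 thick, 28 high, on top of the grey square timer (120 x 120 mm, fixed to the bench); it turns about a vertical axis. This point: on that axis at the key's middle, 30 mm above the timer's flat top and 90 above the bench; 16 mm free under the wings. z up; x along the key towards its dark pointer, turning with it; y across its flat faces. 
- key_square (a joint): Winding angle of the square timer's key, rad: 0 run down, grows clockwise seen from above, 2.4 at the stop, where the dark pointer meets the small upright steel pin at the end of the tick marks. It starts between 0 and 0.4. The spring resists with 0.08 N m, 0.13 near the stop; a brake holds the key where it is let go: it does not run back.
- key_round_grip (a point): Flat upright steel key, 60 mm long, 10 thick, 28 high, on top of the grey round timer (120 mm across, fixed); it turns about a vertical axis. This point: on that axis at the key's middle, 30 mm above the timer's flat top and 90 above the bench; 16 mm free under the wings. z up; x along the key towards its dark pointer, turning with it; y across its flat faces. To be left alone. Either timer may be the left one.
- key_round (a joint): Winding angle of the round timer's key, rad: 0 run down, grows clockwise seen from above, starts between 0.6 and 0.8 and must stay within about 15 degrees of there.
Not all that is in view belongs to the job. Leave any brown or turquoise look-alike of the part that bears key_square_grip alone.

How it is judged:
By the outcome, as a careful person would: the job done as asked, in the order asked, and still so for the second after the job is handed in, with the robot touching nothing.
It also fails if it takes over 54 s, if anything falls off the work surface, if the arm or the gripper's body presses on something with over 40 N, if the wrist force passes 120 N, or if a joint passes its speed limit or range.

## Working session

There is one attempt and no reset: what is moved stays moved. The work goes in short steps, Python scripts to look and compute and a tool call to move; the robot and the scene stay as the last step left them, time stands still between calls to the robot, and variables do not carry over. Pictures are saved under pics/ and viewed, and the job is handed in when it is done.

Besides the shell and the picture viewer there is one more tool, called after "Call:" in YAML: its name, and indented under it one key for each argument. play_rows: Moves the arm, as the interface text tells. Its arguments: {"type":"object","properties":{"increments":{"type":"array"},"grip_force":{"type":"number"}},"required":["increments"]}

```bash
mkdir -p pics; ls
python3 - <<'E'
from rig import *
import cv2, numpy as np
s=read_state(); print(s)
for n in ["top","scene"]:
    im=camera(n); cv2.imwrite(f"pics/{n}0.png",im[:,:,::-1])
    c=calibration(n); print(n,c)
    for l in ["key_square_grip","key_round_grip"]:
        print(l,[(d['xy'],d['p']) for d in spot_point(n,l)])
    for l in ["key_square","key_round"]:
        print(l,[(d['xy'],d['p'],d['mask'].sum()) for d in silhouettes(n,l)])
E
```

```text
pics
{'t': 0.0, 'qpos': array([-1.30840653e+00,  1.31137051e-01,  1.48924005e+00, -3.38177345e-06,
        1.52299608e+00, -8.53912342e-02]), 'qd': array([ 0.00186493,  0.00056524, -0.0005362 ,  0.00059003, -0.00089087,
       -0.00074485]), 'tau': array([ 1.67066378e-05, -5.59835994e+01, -4.91768110e+01,  7.69468700e-02,
        3.50481807e-02, -1.61394446e-04]), 'ee_pos': array([ 0.20445549, -0.563856  ,  0.4037231 ]), 'tool_rot': array([-5.70113236e-04,  8.18783128e-01, -5.74102253e-01, -6.83769389e-04]), 'contact_force': array([ 0.03135456, -0.56587131,  0.29725736]), 'moment': array([-0.01029096,  0.02208617, -0.05668414]), 'gripper_width': 0.09309456605087638}
top {'camera_matrix': array([[399.65814269,   0.        , 250.40798065],
       [  0.        , 399.65814269, 194.31750339],
       [  0.        ,   0.        ,   1.        ]]), 'xyz': array([ 0.28077619, -0.06435109,  0.9993773 ]), 'rotation': array([ 0.71353319,  0.07610805, -0.07111279, -0.69283542])}
key_square_grip [([231.8, 201.7], 0.73), ([150.3, 89.4], 0.6), ([293.3, 269.4], 0.55), ([385.0, 304.7], 0.54)]
key_round
[... 278 characters left out ...]
[434.44221233,   0.        , 249.50583938],
       [  0.        , 434.44221233, 183.67730743],
       [  0.        ,   0.        ,   1.        ]]), 'xyz': array([ 0.87272433, -0.73186752,  0.95603649]), 'rotation': array([0.90410441, 0.34659131, 0.08547662, 0.23486897])}
key_square_grip [([223.7, 223.6], 0.68), ([241.3, 167.6], 0.6), ([365.9, 156.7], 0.54), ([91.3, 223.1], 0.49), ([165.8, 181.1], 0.44)]
key_round_grip [([302.5, 132.5], 0.47)]
key_square [([242.9, 170.1], 0.62, np.int64(173)), ([362.2, 156.3], 0.61, np.int64(216)), ([162.6, 181.0], 0.55, np.int64(124)), ([94.1, 224.6], 0.5, np.int64(155)), ([221.4, 223.1], 0.41, np.int64(132))]
key_round [([305.4, 131.5], 0.4, np.int64(105))]
```

View pics/top0.png

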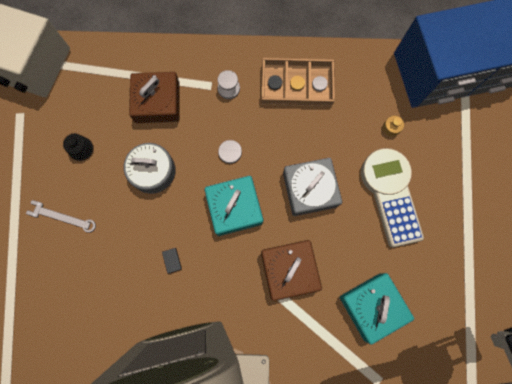

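View pics/scene0.png

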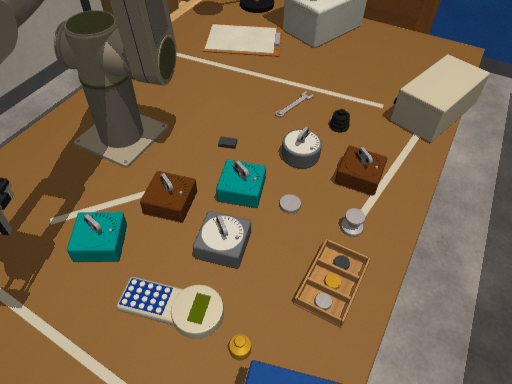

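The top picture shows the grey square timer with its key at about (314,182), and the scene view has it at (222,226). The other four square cases are brown or turquoise look-alikes. The round timer is at (147,162) in the top view.

```bash
cat > h.py <<'E'
from rig import *
import cv2, numpy as np
from scipy.spatial.transform import Rotation as R
def q(w): return R.from_quat([w[1],w[2],w[3],w[0]])
def campose(n,s=None):
    c=calibration(n)
    if n=="wrist":
        T=np.array(c["T_tool_cam"]); r=q(s["tool_rot"]); return c["camera_matrix"], s["ee_pos"]+r.apply(T[:3,3]), r.as_matrix()@T[:3,:3]
    r=np.array(c["rotation"]); 
    return c["camera_matrix"],np.array(c["xyz"]),(q(r).as_matrix() if r.shape==(4,) else r)
def px2w(P,uv,z):
    K,p,Rm=P
    d=np.linalg.inv(K)@[uv[0],uv[1],1]; d=Rm@(d*[1,-1,-1])
    return p+d*(z-p[2])/d[2]
def w2px(P,X):
    K,p,Rm=P; d=Rm.T@(np.array(X)-p)*[1,-1,-1]; u=K@d; return u[:2]/u[2]
def crop(im,x,y,h,f,name):
    cv2.imwrite(name,cv2.resize(im[max(0,y-h):y+h,max(0,x-h):x+h,::-1],None,fx=f,fy=f,interpolation=cv2.INTER_CUBIC))
E
python3 - <<'E'
from h import *
P=campose("scene");print("scene grip",px2w(P,[223.7,223.6],.09))
P=campose("top");print("top",px2w(P,[314,182],.09), "calib dist?",calibration("top").keys())
print("proj", w2px(P,px2w(campose("scene"),[223.7,223.6],.09)))
a=cv2.imread("pics/top0.png")[:,:,::-1];crop(a,313,187,36,8,"pics/c1.png")
a=cv2.imread("pics/scene0.png")[:,:,::-1];crop(a,222,235,36,8,"pics/c2.png")
E
```

```text
scene grip [ 0.51235654 -0.19723107  0.09      ]
top [ 0.50689892 -0.2028285   0.09      ] calib dist? dict_keys(['camera_matrix', 'xyz', 'rotation'])
proj [311.6006385  179.66954637]
```

View pics/c1.png

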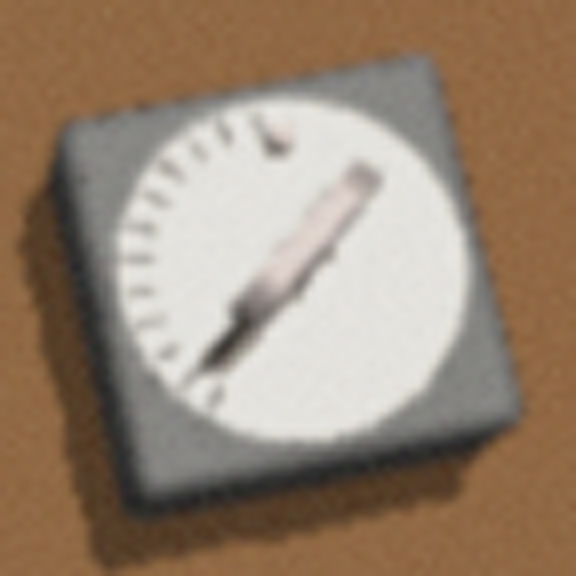

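View pics/c2.png

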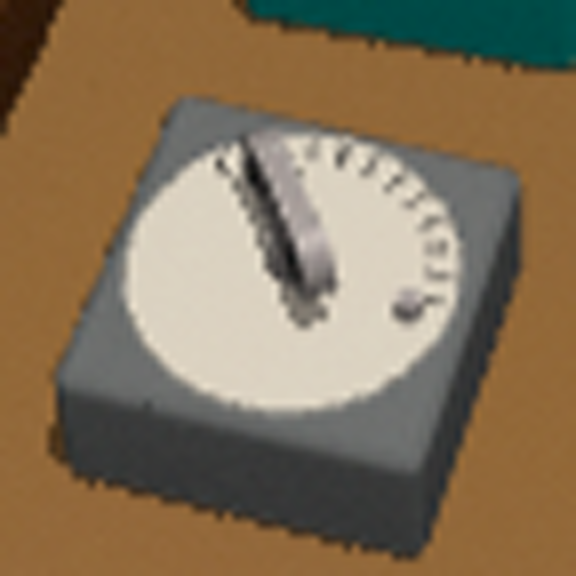

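Run:
```python
from h import *
P=campose("top")
f=lambda x,y,z: px2w(P,[277+x/8-.44,151+y/8-.44],z)
c=f(294,268,.06);print("dial centre",c)
cs=[f(*p,.06) for p in [(68,128),(432,55),(520,420),(145,500)]]
print("corner mean",np.mean(cs,0),[np.linalg.norm(cs[i]-cs[i-1]) for i in range(4)])
a=f(240,305,.104);b=f(372,172,.104);print("key",a,b,(a+b)/2,np.linalg.norm(a-b),np.degrees(np.arctan2(*(a-b)[1::-1])))
for n,p in dict(start=(215,395),pin=(268,125)).items():
    d=f(*p,.06)-c;print(n,np.degrees(np.arctan2(d[1],d[0])),np.linalg.norm(d))
P=campose("scene");g=lambda x,y,z: px2w(P,[186+x/8-.44,199+y/8-.44],z)
print("scene dial",g(294,270,.06)); a=g(262,140,.104);b=g(320,270,.104);print(a,b,np.degrees(np.arctan2(*(a-b)[1::-1])),(a+b)/2)
s=read_state(); print(R.from_quat(np.roll(s['tool_rot'],-1)).as_matrix())
print(calibration("wrist"))
```

```text
dial centre [ 0.50919113 -0.20571704  0.06      ]
corner mean [ 0.50749327 -0.20485923  0.06      ] [np.float64(0.11660833730688337), np.float64(0.11413296588982379), np.float64(0.11569968205225156), np.float64(0.11505859612668685)]
key [ 0.48712762 -0.18358687  0.104     ] [ 0.52771747 -0.22172713  0.104     ] [ 0.50742254 -0.202657    0.104     ] 0.05569754099647832 136.78211718972702
start 149.17919264028197 0.04630381672229319
pin 9.915289008760505 0.04524785524239273
scene dial [ 0.51090689 -0.20365783  0.06      ]
[ 0.49464613 -0.19264639  0.104     ] [ 0.53544806 -0.22579721  0.104     ] 140.90677318864795 [ 0.5150471 -0.2092218  0.104    ]
[[ 3.40863652e-01 -9.40112744e-01 -3.94266801e-06]
 [-9.40112742e-01 -3.40863652e-01  5.07317263e-05]
 [-4.90374546e-05 -1.35860490e-05 -9.99999999e-01]]
{'camera_matrix': array([[271.44965642,   0.        , 257.09925486],
       [  0.        , 271.44965642, 186.46114724],
       [  0.        ,   0.        ,   1.        ]]), 'T_tool_cam': array([[ 9.99998909e-01, -1.37039400e-03,  5.51882198e-04,
         2.87372057e-05],
       [-1.19149452e-03, -9.68979703e-01, -2.47137441e-01,
        -6.78841482e-02],
       [ 8.73438317e-04,  2.47136514e-01, -9.68980279e-01,
         2.01195279e-02],
       [ 0.00000000e+00,  0.00000000e+00,  0.00000000e+00,
         1.00000000e+00]])}
```

Call:
play_rows:
  increments:
    - {"claw": 6, "tx": 1, "ty": 1.2, "tz": 0, "twist": 0.4}
    - {"claw": 6, "tx": 2, "ty": 2.4, "tz": 0, "twist": 0.8}
    - {"claw": 6, "tx": 2, "ty": 2.4, "tz": 0, "twist": 0.8}
    - {"claw": 6, "tx": 2, "ty": 2.4, "tz": 0, "twist": 0.8}
    - {"claw": 6, "tx": 2, "ty": 2.4, "tz": 0, "twist": 0.8}
    - {"claw": 6, "tx": 2, "ty": 2.4, "tz": 0, "twist": 0.8}
    - {"claw": 6, "tx": 2, "ty": 2.4, "tz": 0, "twist": 0.8}
    - {"claw": 6, "tx": 2, "ty": 2.4, "tz": 0, "twist": 0.8}
    - {"claw": 6, "tx": 2, "ty": 2.4, "tz": 0, "twist": 0.8}
    - {"claw": 6, "tx": 2, "ty": 2.4, "tz": 0, "twist": 0.8}
    - {"claw": 6, "tx": 2, "ty": 2.4, "tz": 0, "twist": 0.8}
    - {"claw": 6, "tx": 2, "ty": 2.4, "tz": 0, "twist": 0.8}
    - {"claw": 6, "tx": 2, "ty": 2.4, "tz": 0, "twist": 0.8}
    - {"claw": 6, "tx": 2, "ty": 2.4, "tz": 0, "twist": 0.8}
    - {"claw": 6, "tx": 2, "ty": 2.4, "tz": 0, "twist": 0.8}
    - {"claw": 6, "tx": 1.45, "ty": 1.15, "tz": 0, "twist": 0.3}
    - {"claw": 6, "tx": 0, "ty": 0, "tz": 0, "twist": 0}
    - {"claw": 6, "tx": 0, "ty": 0, "tz": 0, "twist": 0}

```text
t: 2.75
ee_pos: [0.5087, -0.2052, 0.4046]
tool_rot: [0.0, 0.911, 0.413, -0.0]
contact_force: [1.0, -0.0, -1.1]
gripper_width: 0.0603
```

Run:
```python
from h import *
s=read_state();im=camera("wrist");print(s['t'],s['ee_pos'],s['qpos'],np.degrees(np.arctan2(*q(s['tool_rot']).as_matrix()[1::-1,0])))
cv2.imwrite("pics/w1.png",im[:,:,::-1])
P=campose("wrist",s)
print([(d['xy'],d['p'],px2w(P,d['xy'],.09)) for d in spot_point("wrist","key_square_grip")])
r=w2px(P,[.509,-.2045,.06]);print("pred",r)
x,y=r.astype(int);crop(im,x,y,60,5,"pics/w1c.png");print(x,y)
```

```text
2.75 [ 0.50867326 -0.20523476  0.40463464] [-4.76808722e-01 -8.43022056e-03  1.63289155e+00 -4.71322914e-04
  1.51743421e+00 -1.32843897e+00] 48.79626631060993
[([372.4, 14.7], 0.8, array([ 0.45790249, -0.01354986,  0.09      ]))]
pred [257.8796389  174.95275386]
257 174
```

View pics/w1c.png

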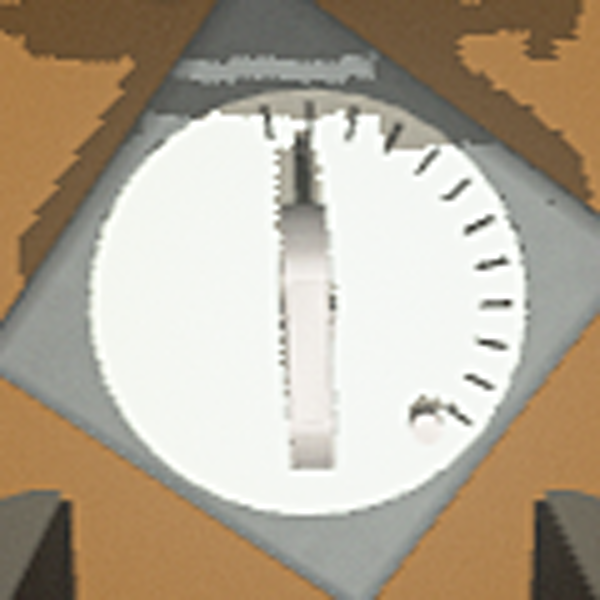

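View pics/w1.png

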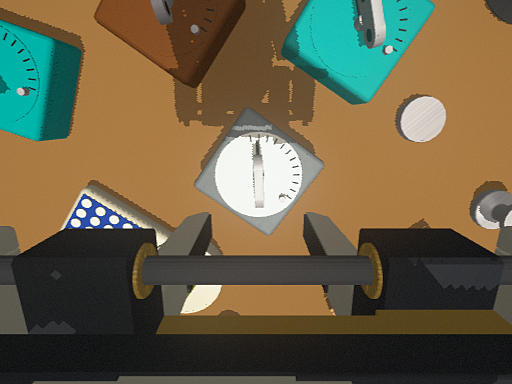

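The wrist view shows the key close to vertical between the fingers, with the pointer at the second tick and the pin at lower right.

Run:
```python
from h import *
P=campose("wrist",read_state())
f=lambda x,y,z: px2w(P,[197+x/5-.4,114+y/5-.4],z)
print("dial",f(308,303,.06))
a=f(306,205,.104);b=f(312,468,.104);print(a,b,(a+b)/2,np.linalg.norm(a-b),np.degrees(np.arctan2(*(a-b)[1::-1])))
c=f(308,303,.06)
for n,p in dict(ptr=(303,122),pin=(432,425),t0=(268,122),t12=(458,413)).items():
    d=f(*p,.06)-c;print(n,np.degrees(np.arctan2(d[1],d[0])),np.linalg.norm(d))
```

```text
dial [ 0.50846742 -0.2037011   0.06      ]
[ 0.48552655 -0.18454434  0.104     ] [ 0.52961096 -0.22126831  0.104     ] [ 0.50756876 -0.20290633  0.104     ] 0.05737669567417671 140.2044305182381
ptr 140.47189823614323 0.043617831835705834
pin 3.7732484595152602 0.043907312022283256
t0 151.1381323730558 0.044621326037032547
t12 12.068662843256185 0.046708387532079725
```

Call:
play_rows:
  increments:
    - {"claw": 6, "tx": -0.05, "ty": 0.15, "tz": -1, "twist": 0.14}
    - {"claw": 6, "tx": 0, "ty": 0, "tz": -2.5, "twist": 0}
    - {"claw": 6, "tx": 0, "ty": 0, "tz": -2.5, "twist": 0}
    - {"claw": 6, "tx": 0, "ty": 0, "tz": -2.5, "twist": 0}
    - {"claw": 6, "tx": 0, "ty": 0, "tz": -2.5, "twist": 0}
    - {"claw": 6, "tx": 0, "ty": 0, "tz": -1.5, "twist": 0}
    - {"claw": 6, "tx": 0, "ty": 0, "tz": -1.2, "twist": 0}
    - {"claw": 6, "tx": 0, "ty": 0, "tz": -0.9, "twist": 0}
    - {"claw": 6, "tx": 0, "ty": 0, "tz": 0, "twist": 0}
    - {"claw": 6, "tx": 0, "ty": 0, "tz": 0, "twist": 0}

```text
t: 4.1
ee_pos: [0.5088, -0.2032, 0.2595]
tool_rot: [0.0, 0.905, 0.425, 0.0]
contact_force: [-0.3, 0.2, -0.6]
gripper_width: 0.0601
```

Run:
```python
from h import *
s=read_state();im=camera("wrist");print(s['t'],s['ee_pos'],s['contact_force'],s['moment'])
cv2.imwrite("pics/w2.png",im[:,:,::-1])
im=camera("scene");crop(im,230,210,60,5,"pics/s2.png")
```

```text
4.1 [ 0.50882423 -0.20323227  0.25946407] [-0.34599157  0.22488894 -0.55029185] [-0.02110232 -0.12821649  0.02156868]
```

View pics/w2.png

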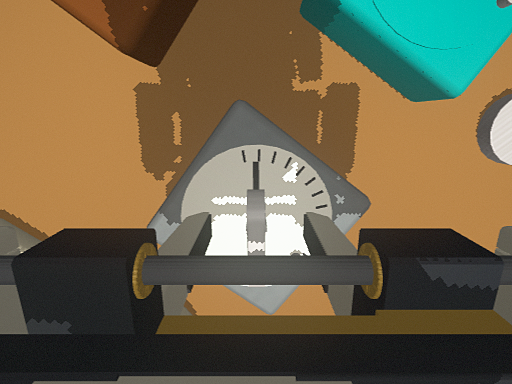

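View pics/s2.png

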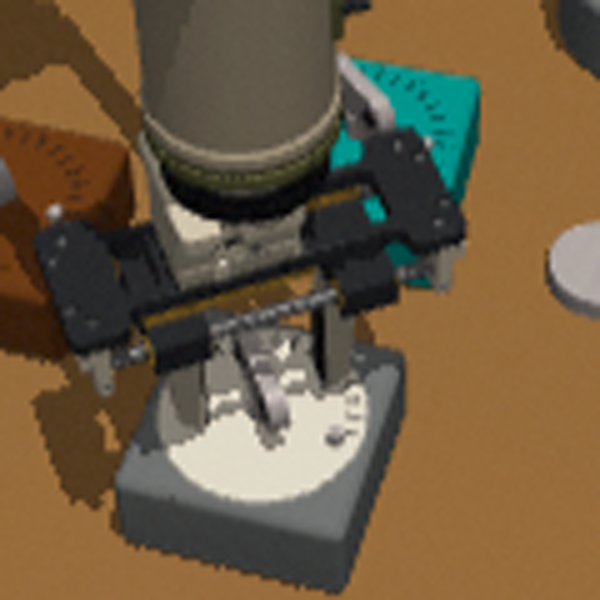

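The key is centred between the open pads, at about (257,215) in the wrist view. I'll lower 2 mm and close.

Call:
play_rows:
  increments:
    - {"claw": 3, "tx": -0.05, "ty": 0, "tz": -0.2, "twist": 0}
    - {"claw": 1.5, "tx": 0, "ty": 0, "tz": 0, "twist": 0}
    - {"claw": 0.5, "tx": 0, "ty": 0, "tz": 0, "twist": 0}
    - {"claw": 0.5, "tx": 0, "ty": 0, "tz": 0, "twist": 0}
    - {"claw": 0.5, "tx": 0, "ty": 0, "tz": 0, "twist": 0}
    - {"claw": 0.5, "tx": 0, "ty": 0, "tz": 0, "twist": 0}
  grip_force: 30

```text
t: 4.95
ee_pos: [0.508, -0.2032, 0.2568]
tool_rot: [0.0, 0.905, 0.425, -0.0]
contact_force: [-0.5, -0.7, 0.3]
gripper_width: 0.0125
```

Call:
play_rows:
  increments:
    - {"claw": 0.5, "tx": 0, "ty": 0, "tz": 0, "twist": 0}
    - {"claw": 0.5, "tx": 0, "ty": 0, "tz": 0, "twist": 0}
    - {"claw": 0.5, "tx": 0, "ty": 0, "tz": 0, "twist": -0.3}
    - {"claw": 0.5, "tx": 0, "ty": 0, "tz": 0, "twist": -0.5}
    - {"claw": 0.5, "tx": 0, "ty": 0, "tz": 0, "twist": -0.5}
    - {"claw": 0.5, "tx": 0, "ty": 0, "tz": 0, "twist": 0}

```text
t: 5.7
ee_pos: [0.5082, -0.2029, 0.2567]
tool_rot: [-0.0, 0.947, 0.32, 0.0]
contact_force: [1.2, 1.7, -0.7]
gripper_width: 0.0125
```

Run:
```python
from h import *
s=read_state();im=camera("wrist");print(s['t'],s['ee_pos'],s['contact_force'],s['moment'],s['gripper_width'],np.degrees(np.arctan2(*q(s['tool_rot']).as_matrix()[1::-1,0])))
crop(im,257,215,80,5,"pics/w3.png")
```

```text
5.7 [ 0.50819771 -0.20288772  0.25673036] [ 1.22638884  1.66819203 -0.73311862] [ 0.08020971 -0.35512694  0.04450205] 0.012498117379245301 37.364584766163134
```

View pics/w3.png

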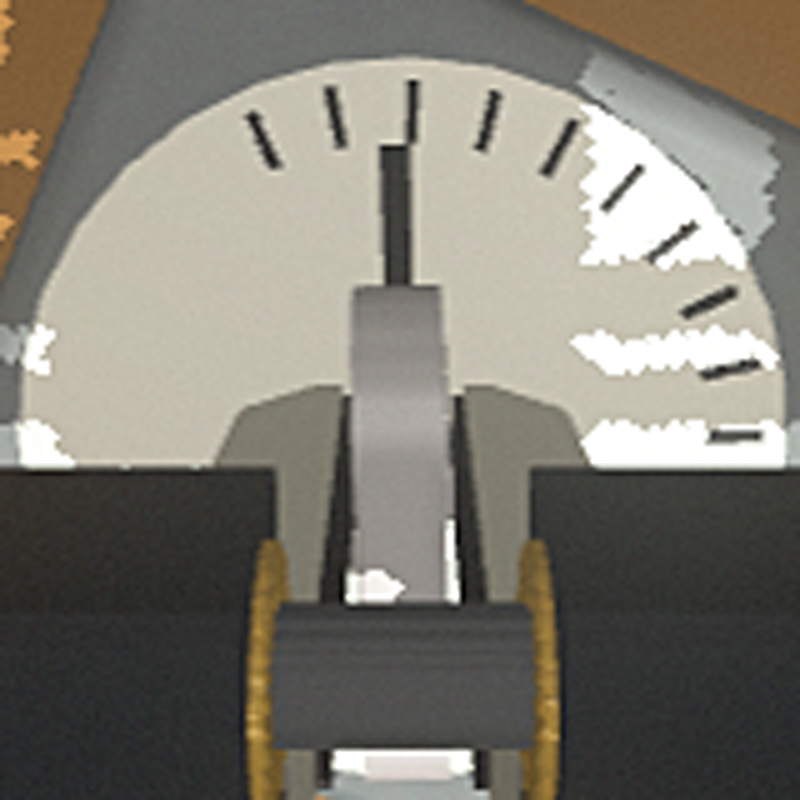

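The key follows the jaws, and the pointer is now just short of the third tick. I'll finish the quarter turn and then let go.

Call:
play_rows:
  increments:
    - {"claw": 0.5, "tx": 0, "ty": 0, "tz": 0, "twist": -0.3}
    - {"claw": 0.5, "tx": 0, "ty": 0, "tz": 0, "twist": -0.5}
    - {"claw": 0.5, "tx": 0, "ty": 0, "tz": 0, "twist": -0.5}
    - {"claw": 0.5, "tx": 0, "ty": 0, "tz": 0, "twist": -0.5}
    - {"claw": 0.5, "tx": 0, "ty": 0, "tz": 0, "twist": -0.5}
    - {"claw": 0.5, "tx": 0, "ty": 0, "tz": 0, "twist": -0.5}
    - {"claw": 0.5, "tx": 0, "ty": 0, "tz": 0, "twist": -0.5}
    - {"claw": 0.5, "tx": 0, "ty": 0, "tz": 0, "twist": -0.5}
    - {"claw": 0.5, "tx": 0, "ty": 0, "tz": 0, "twist": -0.5}
    - {"claw": 0.5, "tx": 0, "ty": 0, "tz": 0, "twist": -0.5}
    - {"claw": 0.5, "tx": 0, "ty": 0, "tz": 0, "twist": -0.5}
    - {"claw": 0.5, "tx": 0, "ty": 0, "tz": 0, "twist": -0.5}
    - {"claw": 0.5, "tx": 0, "ty": 0, "tz": 0, "twist": -0.5}
    - {"claw": 0.5, "tx": 0, "ty": 0, "tz": 0, "twist": -0.5}
    - {"claw": 0.5, "tx": 0, "ty": 0, "tz": 0, "twist": -0.5}
    - {"claw": 0.5, "tx": 0, "ty": 0, "tz": 0, "twist": -0.3}
    - {"claw": 0.5, "tx": 0, "ty": 0, "tz": 0, "twist": 0}
    - {"claw": 0.5, "tx": 0, "ty": 0, "tz": 0, "twist": 0}

```text
t: 8.0
ee_pos: [0.51, -0.2029, 0.2569]
tool_rot: [-0.001, 0.944, -0.33, 0.003]
contact_force: [17.7, -0.2, -12.5]
gripper_width: 0.0129
```

Run:
```python
from h import *
s=read_state();im=camera("wrist");print(s['t'],s['ee_pos'],s['contact_force'],s['moment'],s['gripper_width'],np.degrees(np.arctan2(*q(s['tool_rot']).as_matrix()[1::-1,0])))
crop(im,257,215,80,5,"pics/w4.png")
```

```text
8.0 [ 0.50998823 -0.2028523   0.25692533] [ 17.73603063  -0.18520269 -12.48656425] [-0.06164367 -3.1611419   0.11077457] 0.012875886499376883 -38.53388735726295
```

View pics/w4.png

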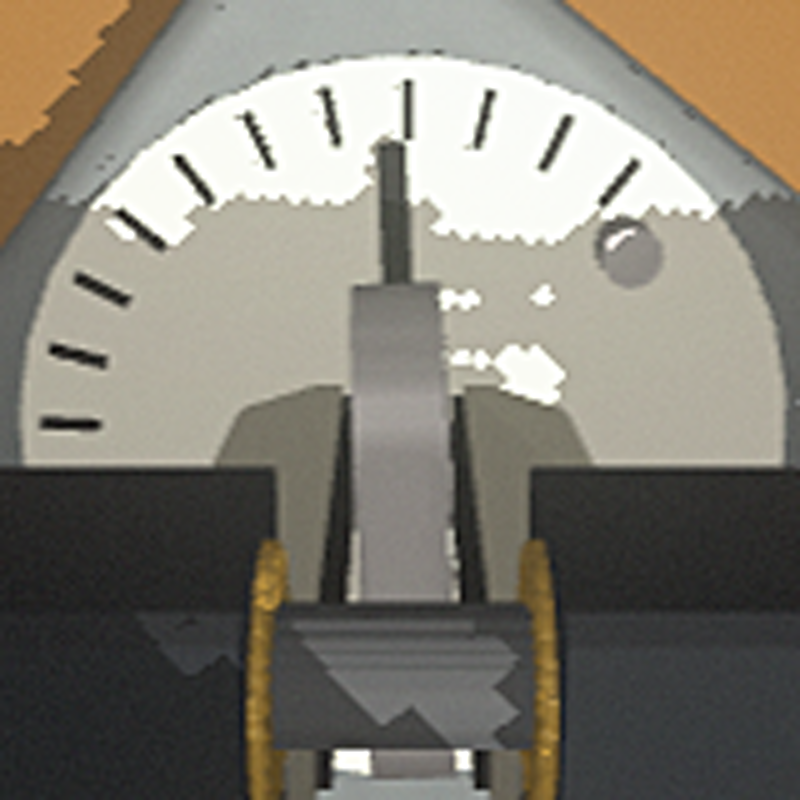

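Call:
play_rows:
  increments:
    - {"claw": 3, "tx": 0, "ty": 0, "tz": 0, "twist": 0}
    - {"claw": 5, "tx": 0, "ty": 0, "tz": 0, "twist": 0}
    - {"claw": 6, "tx": 0, "ty": 0, "tz": 0, "twist": 0}
    - {"claw": 6, "tx": 0, "ty": 0, "tz": 0, "twist": 0}
    - {"claw": 6, "tx": 0, "ty": 0, "tz": 0, "twist": 0}
    - {"claw": 6, "tx": 0, "ty": 0, "tz": 0, "twist": 0}
    - {"claw": 6, "tx": 0, "ty": 0, "tz": 2, "twist": 0}
    - {"claw": 6, "tx": 0, "ty": 0, "tz": 3, "twist": 0}
    - {"claw": 6, "tx": 0, "ty": 0, "tz": 3, "twist": 0}
    - {"claw": 6, "tx": 0, "ty": 0, "tz": 2, "twist": 0}
    - {"claw": 6, "tx": 0, "ty": 0, "tz": 0, "twist": 0}
    - {"claw": 6, "tx": 0, "ty": 0, "tz": 0, "twist": 0}

```text
t: 9.55
ee_pos: [0.5077, -0.2029, 0.3554]
tool_rot: [-0.0, 0.944, -0.331, -0.001]
contact_force: [0.1, 0.0, -1.2]
gripper_width: 0.0603
```

Run:
```python
from h import *
s=read_state();im=camera("wrist");print(s['t'],s['ee_pos'],s['contact_force'],s['moment'],s['gripper_width'],np.degrees(np.arctan2(*q(s['tool_rot']).as_matrix()[1::-1,0])))
P=campose("wrist",s);r=w2px(P,[.509,-.2035,.06]).astype(int);print(r)
crop(im,*r,70,5,"pics/w5.png")
```

```text
9.55 [ 0.50771943 -0.20291114  0.35541439] [ 0.08156113  0.03295401 -1.16300483] [-0.03533312 -0.00191223 -0.01675524] 0.06034963221906417 -38.6737187792579
[259 184]
```

View pics/w5.png

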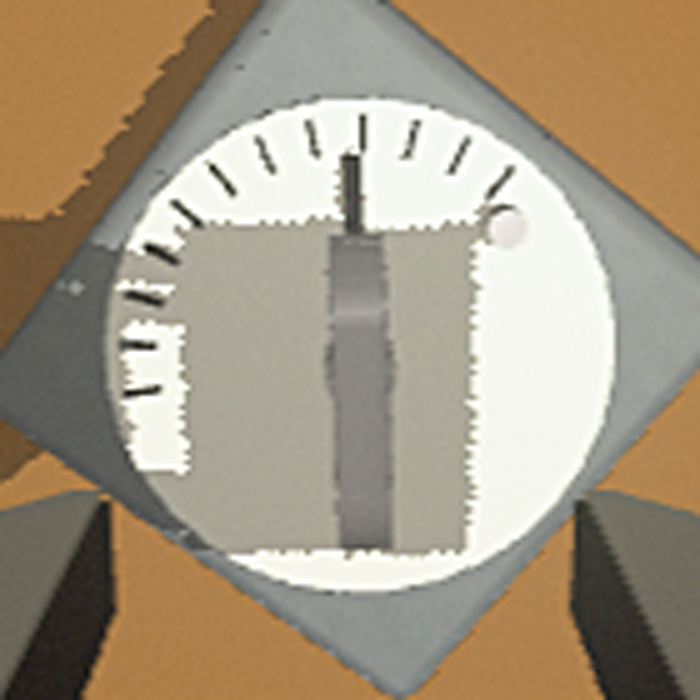

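The key stayed where it was let go, with its pointer at crop (350,190) and the pin at (507,228). Next I work out its angle and axis.

Run:
```python
from h import *
s=read_state();P=campose("wrist",s);x0,y0=259-70,184-70
f=lambda x,y,z: px2w(P,[x0+x/5-.4,y0+y/5-.4],z)
c=f(361,345,.06);print("dial",c)
a=f(357,238,.104);b=f(368,549,.104);print((a+b)/2,np.linalg.norm(a-b),np.degrees(np.arctan2(*(a-b)[1::-1])))
for n,p in dict(ptr=(350,155),t0=(140,391),t12=(500,180)).items():
    d=f(*p,.06)-c;print(n,np.degrees(np.arctan2(d[1],d[0])),np.linalg.norm(d))
```

```text
dial [ 0.5110575  -0.20317872  0.06      ]
[ 0.51149788 -0.20234522  0.104     ] 0.057059696977014546 53.55517442725232
ptr 54.80945580841338 0.03935954839764564
t0 153.51921066856355 0.04746839783876284
t12 12.200949195233878 0.04423653642052569
```

Call:
play_rows:
  increments:
    - {"claw": 6, "tx": 0.3, "ty": 0, "tz": -1.5, "twist": 0.24}
    - {"claw": 6, "tx": 0, "ty": 0, "tz": -2.5, "twist": 0}
    - {"claw": 6, "tx": 0, "ty": 0, "tz": -2.5, "twist": 0}
    - {"claw": 6, "tx": 0, "ty": 0, "tz": -2, "twist": 0}
    - {"claw": 6, "tx": 0, "ty": 0, "tz": -1.4, "twist": 0}
    - {"claw": 6, "tx": 0, "ty": 0, "tz": 0, "twist": 0}
    - {"claw": 3, "tx": 0, "ty": 0, "tz": 0, "twist": 0}
    - {"claw": 1.5, "tx": 0, "ty": 0, "tz": 0, "twist": 0}
    - {"claw": 0.5, "tx": 0, "ty": 0, "tz": 0, "twist": 0}
    - {"claw": 0.5, "tx": 0, "ty": 0, "tz": 0, "twist": 0}
    - {"claw": 0.5, "tx": 0, "ty": 0, "tz": 0, "twist": 0}
    - {"claw": 0.5, "tx": 0, "ty": 0, "tz": 0, "twist": 0}
    - {"claw": 0.5, "tx": 0, "ty": 0, "tz": 0, "twist": 0}
  grip_force: 30

```text
t: 11.22
ee_pos: [0.5111, -0.2031, 0.2579]
tool_rot: [0.0, 0.95, -0.311, 0.0]
contact_force: [-0.1, -1.7, -0.9]
gripper_width: 0.0125
```

Call:
play_rows:
  increments:
    - {"claw": 0.5, "tx": 0, "ty": 0, "tz": 0, "twist": -0.3}
    - {"claw": 0.5, "tx": 0, "ty": 0, "tz": 0, "twist": -0.5}
    - {"claw": 0.5, "tx": 0, "ty": 0, "tz": 0, "twist": -0.5}
    - {"claw": 0.5, "tx": 0, "ty": 0, "tz": 0, "twist": -0.5}
    - {"claw": 0.5, "tx": 0, "ty": 0, "tz": 0, "twist": -0.5}
    - {"claw": 0.5, "tx": 0, "ty": 0, "tz": 0, "twist": -0.5}
    - {"claw": 0.5, "tx": 0, "ty": 0, "tz": 0, "twist": -0.4}
    - {"claw": 0.5, "tx": 0, "ty": 0, "tz": 0, "twist": -0.2}
    - {"claw": 0.5, "tx": 0, "ty": 0, "tz": 0, "twist": 0}
    - {"claw": 0.5, "tx": 0, "ty": 0, "tz": 0, "twist": 0}

```text
t: 12.48
ee_pos: [0.5115, -0.2038, 0.2579]
tool_rot: [0.0, 0.818, -0.576, 0.001]
contact_force: [5.4, -5.4, -3.3]
gripper_width: 0.0124
```

Run:
```python
from h import *
s=read_state();im=camera("wrist");print(s['t'],s['ee_pos'],s['contact_force'],s['moment'],s['gripper_width'],np.degrees(np.arctan2(*q(s['tool_rot']).as_matrix()[1::-1,0])))
crop(im,257,215,80,5,"pics/w6.png")
```

```text
12.475 [ 0.5115035  -0.20375347  0.2579073 ] [ 5.43081131 -5.42837038 -3.25111481] [-0.96000164 -0.87045843  0.05792089] 0.012382518493569713 -70.27879677373583
```

View pics/w6.png

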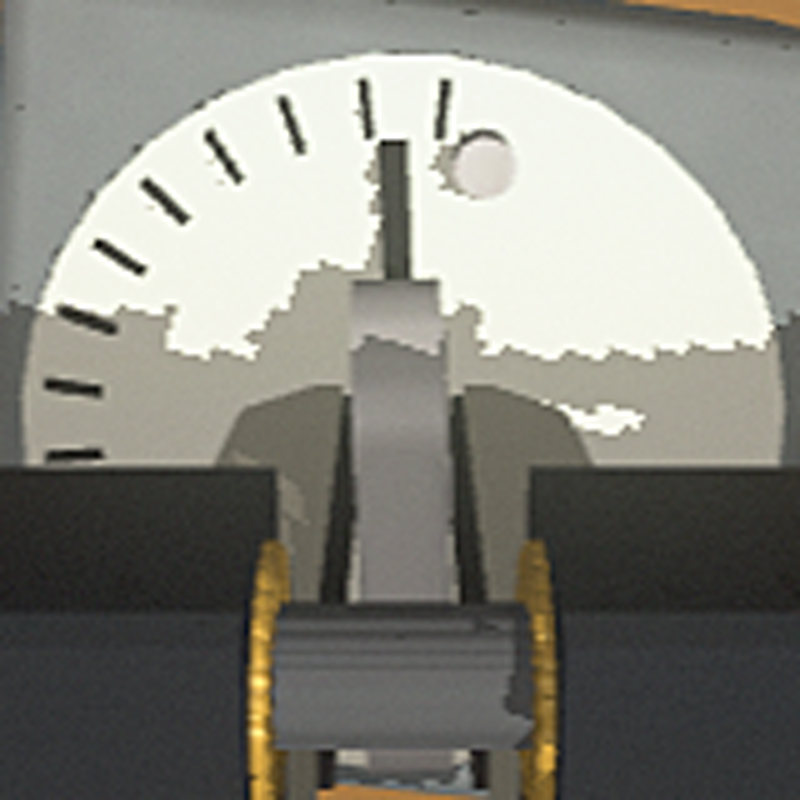

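The pointer's right edge is at 411 and the pin's left edge at 450, so about 8° remain. I'll go on in small steps.

Call:
play_rows:
  increments:
    - {"claw": 0.5, "tx": 0, "ty": 0, "tz": 0, "twist": -0.2}
    - {"claw": 0.5, "tx": 0, "ty": 0, "tz": 0, "twist": -0.2}
    - {"claw": 0.5, "tx": 0, "ty": 0, "tz": 0, "twist": -0.2}
    - {"claw": 0.5, "tx": 0, "ty": 0, "tz": 0, "twist": -0.1}
    - {"claw": 0.5, "tx": 0, "ty": 0, "tz": 0, "twist": 0}
    - {"claw": 0.5, "tx": 0, "ty": 0, "tz": 0, "twist": 0}

```text
t: 13.28
ee_pos: [0.5115, -0.204, 0.2579]
tool_rot: [0.0, 0.781, -0.624, 0.002]
contact_force: [5.7, -5.8, -5.6]
gripper_width: 0.0127
```

```bash
cat > look.py <<'E'
import sys
from h import *
s=read_state();im=camera("wrist");print(s['t'],s['ee_pos'],s['contact_force'],s['moment'],s['tau'][5],s['gripper_width'],np.degrees(np.arctan2(*q(s['tool_rot']).as_matrix()[1::-1,0])))
crop(im,257,195,60,6,sys.argv[1])
E
python3 look.py pics/w7.png
```

```text
13.275 [ 0.51151854 -0.20396732  0.25794034] [ 5.6615867  -5.80462307 -5.56961037] [-1.10867646 -0.98125577  0.12184228] 0.10939704487100244 0.01267777467198702 -77.28352491285374
```

View pics/w7.png

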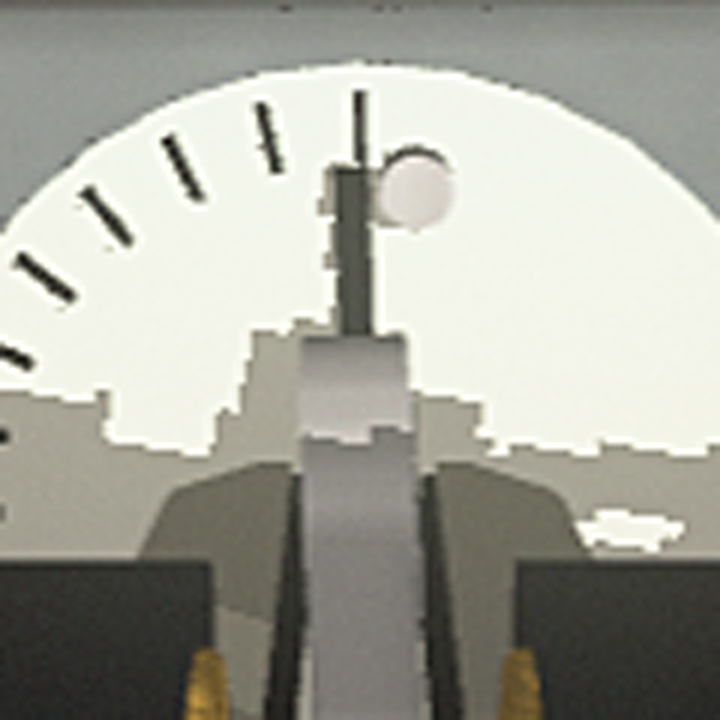

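Call:
play_rows:
  increments:
    - {"claw": 0.5, "tx": 0, "ty": 0, "tz": 0, "twist": -0.1}
    - {"claw": 0.5, "tx": 0, "ty": 0, "tz": 0, "twist": -0.1}
    - {"claw": 0.5, "tx": 0, "ty": 0, "tz": 0, "twist": 0}
    - {"claw": 0.5, "tx": 0, "ty": 0, "tz": 0, "twist": 0}

```text
t: 13.82
ee_pos: [0.5115, -0.204, 0.2579]
tool_rot: [0.0, 0.77, -0.638, 0.002]
contact_force: [5.3, -6.0, -5.1]
gripper_width: 0.0126
```

```bash
python3 look.py pics/w8.png
```

```text
13.825 [ 0.51154326 -0.20400933  0.25794737] [ 5.32536209 -5.9972406  -5.06293806] [-1.10649048 -0.94127323  0.08525489] 0.14359137509018183 0.012586263337263405 -79.28258260265771
```

Call:
play_rows:
  increments:
    - {"claw": 0.5, "tx": 0, "ty": 0, "tz": 0, "twist": -0.1}
    - {"claw": 0.5, "tx": 0, "ty": 0, "tz": 0, "twist": -0.1}
    - {"claw": 0.5, "tx": 0, "ty": 0, "tz": 0, "twist": 0}
    - {"claw": 0.5, "tx": 0, "ty": 0, "tz": 0, "twist": 0}

```text
t: 14.38
ee_pos: [0.5116, -0.204, 0.2579]
tool_rot: [0.0, 0.759, -0.651, 0.002]
contact_force: [4.8, -6.4, -4.7]
gripper_width: 0.0124
```

```bash
python3 look.py pics/w9.png
```

```text
14.375 [ 0.51156385 -0.20401704  0.25794149] [ 4.8329885  -6.42920642 -4.69806785] [-1.2422204  -0.98544137  0.28642322] 0.24748136289417744 0.012350397608272919 -81.27029276984977
```

View pics/w9.png

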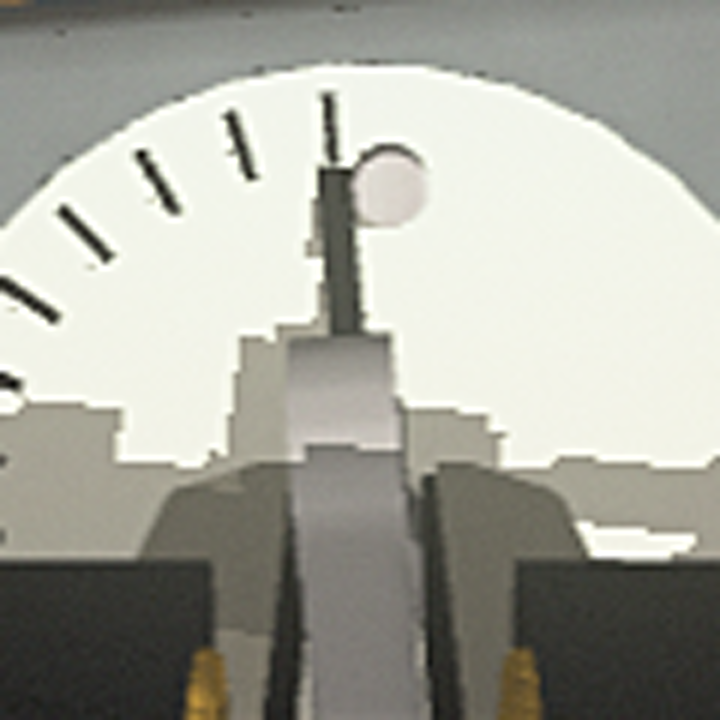

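The pointer touches the pin, torque has risen to 0.29 N m, and the key is skewing in the pads, so it is at the stop. I'll let go and retreat upward.

Call:
play_rows:
  increments:
    - {"claw": 3, "tx": 0, "ty": 0, "tz": 0, "twist": 0}
    - {"claw": 5, "tx": 0, "ty": 0, "tz": 0, "twist": 0}
    - {"claw": 6, "tx": 0, "ty": 0, "tz": 0, "twist": 0}
    - {"claw": 6, "tx": 0, "ty": 0, "tz": 0, "twist": 0}
    - {"claw": 6, "tx": 0, "ty": 0, "tz": 0, "twist": 0}
    - {"claw": 6, "tx": 0, "ty": 0, "tz": 0, "twist": 0}
    - {"claw": 6, "tx": 0, "ty": 0, "tz": 2, "twist": 0}
    - {"claw": 6, "tx": 0, "ty": 0, "tz": 3, "twist": 0}
    - {"claw": 6, "tx": 0, "ty": 0, "tz": 4, "twist": 0}
    - {"claw": 6, "tx": 0, "ty": 0, "tz": 3, "twist": 0}
    - {"claw": 6, "tx": 0, "ty": 0, "tz": 2, "twist": 0}
    - {"claw": 6, "tx": 0, "ty": 0, "tz": 0, "twist": 0}
    - {"claw": 6, "tx": 0, "ty": 0, "tz": 0, "twist": 0}

```text
t: 16.05
ee_pos: [0.5107, -0.2029, 0.3961]
tool_rot: [0.0, 0.759, -0.651, -0.001]
contact_force: [-0.3, -0.3, -0.9]
gripper_width: 0.0599
```

Run:
```python
from h import *
s=read_state();im=camera("wrist");print(s['t'],s['ee_pos'],s['contact_force'],s['gripper_width'])
P=campose("wrist",s);r=w2px(P,[.511,-.203,.06]).astype(int);print(r)
crop(im,*r,50,7,"pics/w10.png")
im=camera("top");cv2.imwrite("pics/top10.png",im[:,:,::-1]);crop(im,149,165,36,8,"pics/r10.png")
a=cv2.imread("pics/top0.png")[:,:,::-1];crop(a,149,165,36,8,"pics/r0.png")
x=cv2.imread("pics/r0.png");y=cv2.imread("pics/r10.png");z=np.hstack([cv2.resize(x,(390,390)),cv2.resize(y,(390,390))]);cv2.imwrite("pics/rr.png",z)
```

```text
16.05 [ 0.51073822 -0.20292926  0.39611344] [-0.30258542 -0.31935915 -0.88849165] 0.059851858858393975
[257 175]
```

View pics/w10.png

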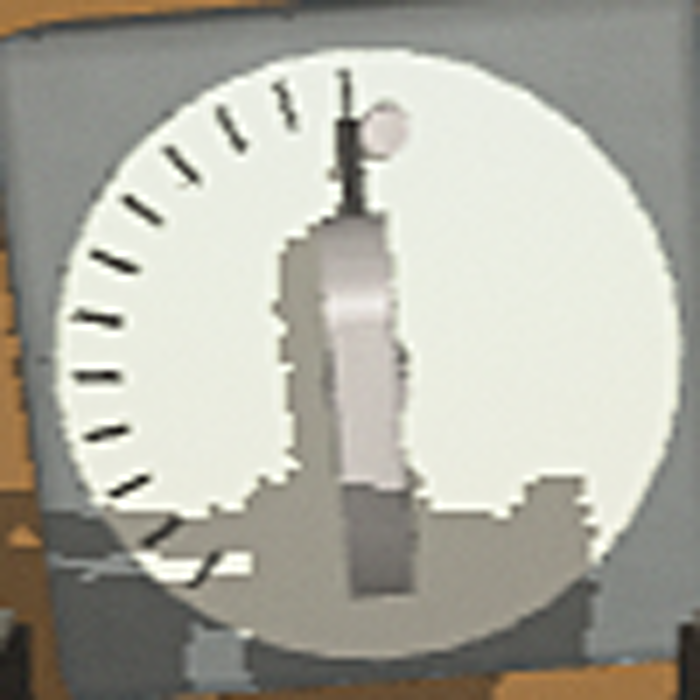

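View pics/rr.png

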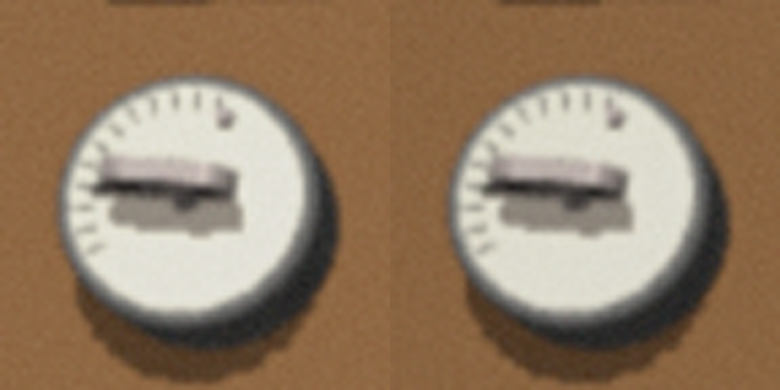

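The square timer's pointer rests against the pin, at about (365,135) in the crop. The round key looks the same before and after, and the gripper is clear.

```bash
python3 -c "
from rig import *
print(finish_job())"
```

```text
the job is handed in; nothing more can be done
None
```

I wound the grey square timer's key clockwise to its stop, let go of it, and handed the job in at about 16 s, well within the 54 s limit. No verdict was reported.

- **Winding:** The first grip turned the key close to a quarter turn. I then let go, lifted clear and took the key again. The second grip took it to the stop in small steps.
- **At the stop:** The wrist picture showed the pointer against the pin. The torque rose to about 0.29 N m, against at most 0.13 N m from the spring, and the key began to skew in the pads.
- **After letting go:** The pointer was still against the pin. The gripper was open 6 cm, with its fingertips about 10 cm above the key and only about 1 N of contact force, which is the no-load reading.
- **Round timer:** Its key looks the same in the top pictures from before and after.

Some readings disagreed or were off:
- The network missed the square key in the top view, so I placed it from the dial and the scene view instead.
- My axis estimates differed by about 3 mm. This caused a side force of about 18 N in the first turn, and I re-centred before the second grip.
- The finger opening read 12.5 mm on the 10 mm key, but the key followed the turn.

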